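# Roll the jig's thumbwheel until the jaw reaches the gauge slot

### The arm

A 6-joint arm with a two-finger parallel gripper is mounted at the origin on the work surface. World frame = base frame: x ahead of the robot, y to its left, z up, the work surface at z = 0. Lengths are in m, angles in degrees, forces in N, time in s.
With the tool pointing down it reaches from about 0.4 to 0.925 m from the base axis. Payload 3.4 kg.
Tool frame: the origin (TCP) lies at the very end of the fingers, on their centre line; the grasp point (between the pads) lies 19 mm behind it; z points along the fingers, x is the direction in which the jaws open and shut, and the axes are right-handed (so a half turn about z gives the same grasp; the last joint's range is limited). The gripper opens to 85 mm and grips with 20 to 120 N. Pads are 22 mm wide; open, the fingers measure 114 mm over their backs; the gripper's body (76 mm by 85 mm) begins 54 mm behind the grasp point. The pads swing forward as they close: fully open they stand 13 mm farther back than shut.
Start: joints at [64.773, 17.578, 86.31, -0, 76.112, -4.211], TCP at [0.206, 0.537, 0.21] pointing down, gripper open.
Joint ranges: [-179.03, 179.03], [-60, 130.46], [8.19, 133.38], [-81.62, 261.62], [5.75, 156.47], [-153.77, 153.77]. Speed limits (degrees/s): [147.25, 147.25, 180, 180, 180, 180].

### API

Orientations are given as a 3x3 rotation matrix whose columns are the frame's x, y, z axes.
In Python, from station import env, snapshot, camera_params gives the robot as it stands.
- The arm moves only by the shell command python3 -m jog 'ROWS' [FORCE]. ROWS is JSON, a list that holds one entry, the list of rows, each a list of 7 numbers: the opening, from 0 (shut) to 1 (fully open), then the shift along the tool's x, y, z in units of 50 mm (1.0 is 50 mm), then the turn, a rotation vector about the tool's x, y, z in units of 5 degrees (1.0 is 5 degrees). A call has 1 to 10 rows; each row shifts and turns the commanded pose from where the row before left it, along the tool's axes as they then stand; what a row does not reach is not made up. A row lasts 1/10 s, in which the tool goes at most 50 mm and 8.59 degrees, less where a joint would pass 70% of its speed; a pose out of reach is approached as far as the arm can. A call is refused whole if a number of a shift passes 1 or a number of a turn 1, either way. A call with a gripper value outside its range is refused whole. The fingers move at their own pace and stop on an object; FORCE is the grip in N (left out, the last holds). Time passes only in rows, so rows that do not move let the fingers close. It gives the time, the measured TCP pose, the force and the opening at its end, in the units of the state.
- env.sense(): the state, without advancing time (a new reading comes with each control period).
- snapshot(name): name is "side" or "top"; returns the picture (480x640x3 uint8, red, green, blue); there is no depth.
- camera_params(name): a dict with "K" (3x3 intrinsics, pixels), "rvec" (rotation vector, rad) and "tvec" (3), from world to camera coordinates, as OpenCV has them. Camera axes: x right, y down, z forward; pixel columns grow to the right and rows downward; lengths in m; the calibration is good to about 2 mm. A picture is of the moment at which its call begins. camera_params takes no time and is no camera call.
- env.hand_in(): hands the job in, once; it reports no verdict.
The state is a dict: "clock": time; "joint_pos": joint angles; "qd": joint speeds; "joint_efforts": joint torques, N m; "ee_pos": TCP position; "orientation": TCP orientation; "force": force on the tool from outside, world axes, zero at the start; "wrist_torque": the same for the moment, N m; "opening": opening from 0.0 (shut) to 1.0 (fully open).
Only numpy, scipy, OpenCV 4.12 (cv2) and the standard library are available. Lean on these libraries where they do the work, as an engineer would, in place of code of your own. Each camera call takes 0.05 s, during which the arm holds its last target. There are 200 camera calls.

### The job

Set the gap of the model-car chassis jig: with a fingertip pressed gently on top of the knurled thumbwheel, roll the wheel, in several strokes if need be, until the sliding jaw has closed up so far that its pointer stands opposite the slot in the gauge block, then take the finger away. Move the jaw only by rolling the wheel, not by pushing the jaw; do not pinch the wheel or pull it up, and leave the things lying around it where they are.

Things in the scene. Friction and masses are not known exactly. Their poses are not given: they have to be found in the camera images.
- jig: Base plate of the setting jig, bolted to the bench: aluminium, 155 mm (its x, -70 to +85) by 270 mm (its y), 10 mm thick. Origin on the bench at mid-length; z up. Over it a deck (x -62 to +54 mm) floats on springs, with the wheel, rails and jaws: fixed jaw 45 x 18 mm at x = 28, y = -112 mm, top 58 mm above the bench; thumbwheel at x = -34, y = 0 between cheeks 64 mm high
- wheel_top (a point): Highest point of the thumbwheel, mid-width; 83 mm above the bench at rest. The wheel's upper 19 mm are free above its cheeks. Pressed from above, the wheel yields straight down with the whole sprung deck and its jaws, 1 mm per newton, up to 9 mm, and springs back; this point goes down with it but does not turn. 3 to 8 N is enough; come down on it slowly
- thumbwheel: Knurled steel wheel, 50 mm diameter, 18 mm wide; origin at its centre, its x axis the level axle along the jig's x. It turns stiffly (1 to 3 N at the rim, more when fast) and stays where left. Dragging its top towards the jig's -y closes the jaw, towards +y opens it: the jaw moves the same way as the fingertip on top, 0.6 mm for each 1 mm the rim rolls
- slide_jaw: Sliding jaw: dark steel block 45 x 18 mm, top 58 mm above the bench, on two rails along the jig's y at jig x = 28 mm, with a 50 mm tail plate towards +y and a pointer on its +x side. Origin at jig x = 0, 22 mm above the bench, in line along y with the block's middle and the pointer. It starts open, between jig y = +70 and +85 mm, and closes towards -y, towards the fixed jaw
- pointer (a point): Tip of the jaw's pointer, a steel blade 4 mm wide (along the jig's y) that sticks out 10 mm from the jaw towards the jig's +x; the tip is 41 mm above the bench at rest
- gauge: Brass gauge block clamped on the jig's base, 22 mm (x) by 30 mm (y), 28 mm high, axes as the jig's, with a slot 10 mm wide (y), open at the top and towards -x, where the pointer runs past it without touching. Origin at the middle of the slot's width on the base's top, 10 mm above the bench, 13 mm further in the jig's x than the pointer's tip
- tape_roll: Bystander, loose: flat paper-coloured roll of tape, 96 mm across, 24 mm high; origin under its centre
- glue_bottle: Bystander, loose: small white bottle 28 mm across, 65 mm high; origin under its centre
- model_car: Bystander, loose: yellow model car 128 mm long (its y), 62 mm wide, 41 mm high; origin under its centre
- driver: Bystander, loose: screwdriver 150 mm long with a black handle, lying along its x; origin at its middle on the bench

How it is judged:
By the outcome, as a careful person would: the job done as asked, in the order asked, and still so for the second after the job is handed in, with the robot touching nothing.
It also fails if it takes over 61 s, if anything falls off the work surface, if the arm or the gripper's body presses on something with over 40 N, if the wrist force passes 120 N, or if a joint passes its speed limit or range.

## Working session

There is one attempt and no reset: what is moved stays moved. The work goes in short steps, Python scripts to look and compute and a shell command to move; the robot and the scene stay as the last step left them, time stands still between calls to the robot, and variables do not carry over. Pictures are saved under pics/ and viewed, about 8 in all and at most 12, crops included, and the job is handed in when it is done.

```bash
mkdir -p pics
cat > h.py <<'E'
import numpy as np,cv2
from station import env,snapshot,camera_params
def save(n,f,crop=None,s=1):
    im=snapshot(n)[:,:,::-1]
    cv2.imwrite('pics/raw_'+f,im)
    if crop: a,b,c,d=crop; im=im[b:d,a:c]
    im=cv2.resize(im,None,fx=s,fy=s,interpolation=cv2.INTER_CUBIC)
    cv2.imwrite('pics/'+f,im)
def ray(n,u,v,z):
    p=camera_params(n);R=cv2.Rodrigues(np.array(p['rvec'],float))[0];t=np.array(p['tvec'],float).ravel()
    d=R.T@np.linalg.inv(np.array(p['K']))@[u,v,1];c=-R.T@t
    return c+d*(z-c[2])/d[2]
def proj(n,P):
    p=camera_params(n)
    return cv2.projectPoints(np.array(P,float).reshape(-1,3),np.array(p['rvec'],float),np.array(p['tvec'],float),np.array(p['K'],float),None)[0].reshape(-1,2)
E
python3 - <<'E'
from h import *
save('top','t1.png');save('side','s1.png')
s=env.sense();print(s['clock'],s['ee_pos'],np.round(s['orientation'],3),s['force'])
for n in('top','side'):
    p=camera_params(n);R=cv2.Rodrigues(np.array(p['rvec'],float))[0];print(-R.T@np.array(p['tvec']).ravel(),R[2])
E
```

```text
0.1 [0.2059344  0.53614349 0.20946874] [[ 0.359  0.933 -0.001]
 [ 0.933 -0.359 -0.002]
 [-0.002 -0.    -1.   ]] [-0.34708977 -0.50681366 -0.19295454]
[0.45514051 0.05810781 0.80419375] [ 0.22700495 -0.03958194 -0.97308891]
[0.38132259 0.47533034 0.65839815] [ 0.3188316  -0.54959012 -0.77220277]
```

View pics/t1.png

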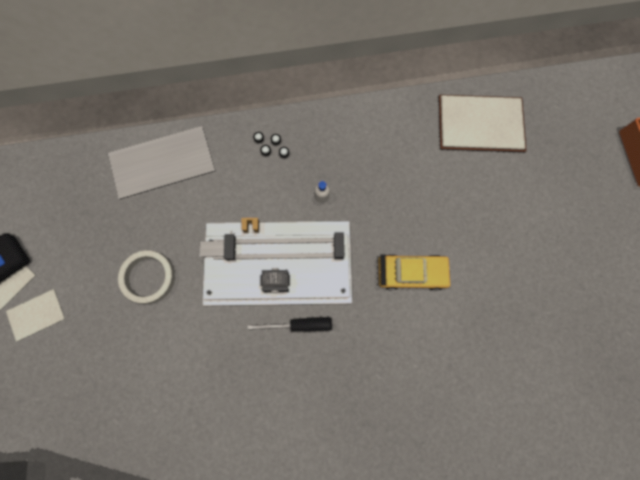

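View pics/s1.png

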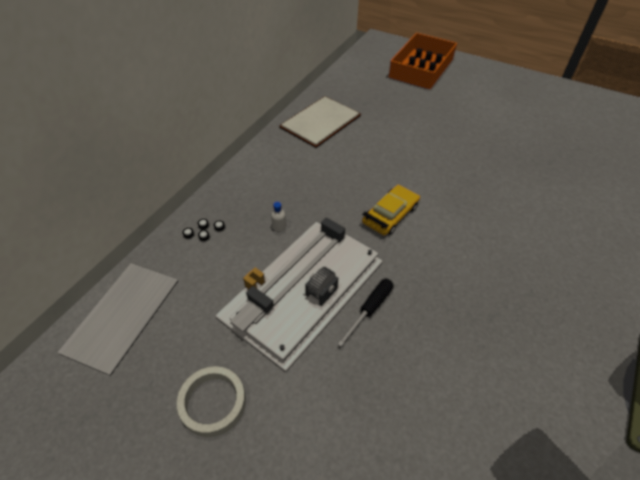

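Top view: the jig plate spans about (203–352, 222–304), with the wheel at about (275,280), the slide jaw at about (230,246), and the brass gauge at about (250,225). Image left is +y and image up is +x. Next I'll enlarge this area.

Run:
```python
import cv2
a=cv2.imread('pics/raw_t1.png')[210:310,195:355]
cv2.imwrite('pics/t1c.png',cv2.resize(a,None,fx=5,fy=5,interpolation=cv2.INTER_CUBIC))
```

```text
(no output)
```

View pics/t1c.png

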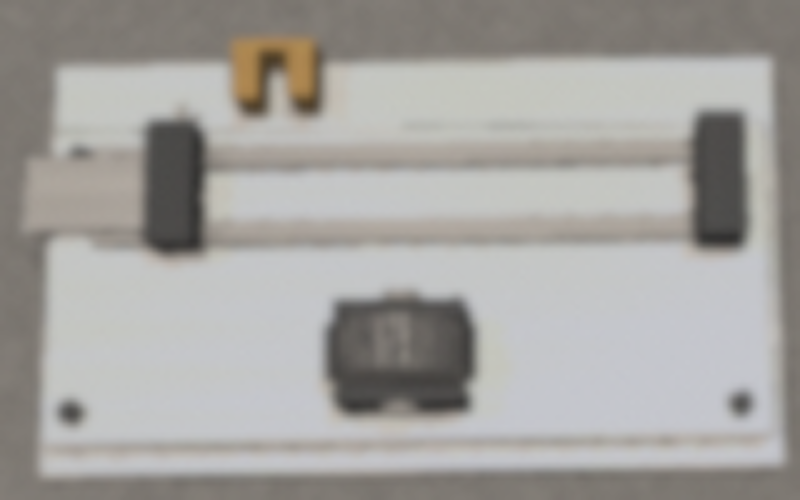

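```bash
cat > fit.py <<'E'
from h import *
from scipy.optimize import least_squares
px=lambda u,v:(195+(u-2)/5,210+(v-2)/5)
M=np.array([[85,135,10],[85,-135,10],[-70,-135,5],[-70,135,5],[50.5,-121,58],[50.5,-103,58]])/1000
Z=np.array([px(57,66),px(771,57),px(783,464),px(40,476),px(743,112),px(696,112)])
def T(q,P):
    c,s=np.cos(q[2]),np.sin(q[2]);P=np.atleast_2d(P)
    return np.c_[q[0]+c*P[:,0]-s*P[:,1],q[1]+s*P[:,0]+c*P[:,1],P[:,2]]
r=least_squares(lambda q:(proj('top',T(q,M))-Z).ravel(),[.6,.1,0],loss='soft_l1')
q=r.x
E
python3 - <<'E'
from fit import *
print(q,np.degrees(q[2]),r.fun.reshape(-1,2).round(1))
def J(u,v,z,n='top',f=px):
    w=ray(n,*f(u,v),z)-np.r_[q[:2],0];c,s=np.cos(q[2]),np.sin(q[2]);return (np.array([c*w[0]+s*w[1],-s*w[0]+c*w[1]])*1000).round(1)
print('wheel',T(q,[-.034,0,.083]), (proj('top',T(q,[-.034,0,.083]))-[195,210])*5)
print('slide jaw far corners',J(147,122,.058),J(198,122,.058),'pointer',J(182,110,.041))
print('slot edges top',J(262,60,.038),J(290,60,.038),'ends',J(236,100,.038),J(318,100,.038),'outer far',J(232,40,.038),J(318,38,.038))
e=env.sense();print(e['joint_pos'])
E
```

```text
[ 0.61556334  0.10426093 -0.14927238] -8.552677506992413 [[-0.4 -0.5]
 [ 0.3 -0.4]
 [ 0.2  1. ]
 [-0.2  0.5]
 [ 0.5 -0.3]
 [-0.3 -0.2]]
wheel [[0.58194144 0.10931736 0.083     ]] [[390.36525429 338.94793033]]
slide jaw far corners [48.9 89.4] [48.7 71.5] pointer [57.8 80.6]
slot edges top [77.  52.7] [76.9 42.6] ends [62.1 61.8] [61.7 32.1] outer far [84.8 63.8] [85.1 32.5]
[ 6.47748300e+01  1.76188464e+01  8.63757569e+01 -6.91407848e-04
  7.61120955e+01 -4.21175941e+00]
```

```bash
python3 -m jog '[[[0,0,0,0,0,0,-0.83],[0,0,0,0,0,0,-0.83],[0,0,0,0,0,0,-0.83],[0,-0.355,0.435,0,0,0,0],[0,-0.355,0.435,0,0,0,0],[0,-0.355,0.435,0,0,0,0],[0,-0.355,0.435,0,0,0,0],[0,-0.355,0.435,0,0,0,0],[0,-0.355,0.435,0,0,0,0],[0,-0.355,0.435,0,0,0,0]]]' 40
python3 -m jog '[[[0,-0.355,0.435,0,0,0,0],[0,-0.355,0.435,0,0,0,0],[0,-0.355,0.435,0,0,0,0],[0,-0.355,0.435,0,0,0,0],[0,-0.355,0.435,0,0,0,0],[0,-0.355,0.435,0,0,0,0],[0,-0.355,0.435,0,0,0,0],[0,-0.355,0.435,0,0,0,0],[0,-0.355,0.435,0,0,0,0],[0,-0.355,0.435,0,0,0,0]]]'
python3 -m jog '[[[0,-0.355,0.435,0,0,0,0],[0,-0.355,0.435,0,0,0,0],[0,-0.355,0.435,0,0,0,0],[0,0,0,0,0,0,0],[0,0,0,0,0,0,0]]]'
cat >> fit.py <<'E'
def tip():
    s=env.sense();w=s['ee_pos']-np.r_[q[:2],0];c,sn=np.cos(q[2]),np.sin(q[2])
    print('jig x,y,z mm',(np.array([c*w[0]+sn*w[1],-sn*w[0]+c*w[1],w[2]])*1000).round(1),'F',np.round(s['force'],1),'t',s['clock'],'open',s['opening'])
    R=s['orientation'];print('yaw err',np.degrees(np.arctan2(R[1,0],R[0,0])-q[2]).round(2)-90,np.round(R[:,2],4))
E
python3 -c "from fit import *;tip()"
```

```text
clock: 1.1
ee_pos: [0.3386, 0.39, 0.2099]
orientation: [[0.149, 0.989, -0.001], [0.989, -0.149, -0.001], [-0.001, -0.001, -1.0]]
force: [0.2, 0.1, -0.7]
opening: 0.005
clock: 2.1
ee_pos: [0.5272, 0.1822, 0.2098]
orientation: [[0.149, 0.989, -0.001], [0.989, -0.149, -0.0], [-0.0, -0.001, -1.0]]
force: [-1.0, 1.4, 0.3]
opening: -0.001
clock: 2.6
ee_pos: [0.5832, 0.1205, 0.2095]
orientation: [[0.15, 0.989, -0.002], [0.989, -0.15, 0.0], [-0.0, -0.002, -1.0]]
force: [-0.4, 0.6, 0.0]
opening: 0.003
jig x,y,z mm [-34.5  11.3 209.5] F [-0.4  0.6  0. ] t 2.6 open 0.0027407059225651367
yaw err -0.09999999999999432 [-1.9e-03  2.0e-04 -1.0e+00]
```

```bash
python3 -m jog '[[[0,0,0,0.4,0,0,0],[0,0,0,0.4,0,0,0],[0,0,0,0.4,0,0,0],[0,0,0,0.4,0,0,0],[0,0,0,0.4,0,0,0],[0,0,0,0.3,0,0,0],[0,0,0,0,0,0,0],[0,0,0,0,0,0,0]]]'
python3 - <<'E'
from fit import *
tip();save('side','s2.png',(200,190,420,355),3.6)
E
```

```text
clock: 3.4
ee_pos: [0.5827, 0.1217, 0.0954]
orientation: [[0.148, 0.989, -0.001], [0.989, -0.148, 0.0], [-0.0, -0.001, -1.0]]
force: [0.2, -0.0, -0.2]
opening: -0.002
jig x,y,z mm [-35.1  12.4  95.4] F [ 0.2 -0.  -0.2] t 3.4 open -0.002024212948773466
yaw err 0.04000000000000625 [-1.e-03  1.e-04 -1.e+00]
```

View pics/s2.png

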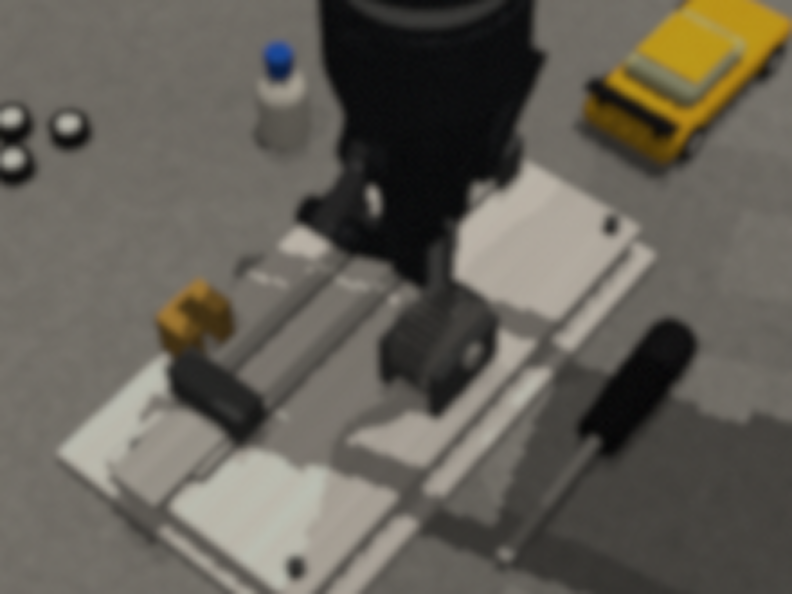

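The crop shows the finger ending at about (438,288), over the wheel's far half at about (440,330). The jaw block is at about (215,390) and the gauge at about (195,315). I'll compare the projections.

Run:
```python
from fit import *
f=lambda P:((proj('side',P)-[200,190])*3.6).round(0)
print('tcp',f(env.sense()['ee_pos']),'wheel top',f(T(q,[-.034,0,.083])),'axle end -x',f(T(q,[-.043,0,.058])),'pointer/gauge corners',f(T(q,[[.0585,.0805,.041],[.0605,.0625,.038],[.0605,.0325,.038]])))
print('jaw top corners',f(T(q,[[.0055,.0715,.058],[.0055,.0895,.058],[.0505,.0895,.058]])))
```

```text
tcp [[421. 301.]] wheel top [[438. 300.]] axle end -x [[453. 343.]] pointer/gauge corners [[168. 364.]
 [193. 340.]
 [237. 299.]]
jaw top corners [[265. 392.]
 [237. 419.]
 [162. 365.]]
```

```bash
python3 -m jog '[[[0,0,0,0.06,0,0,0],[0,0,0,0.06,0,0,0],[0,0,0,0.06,0,0,0],[0,0,0,0.02,0,0,0],[0,0,0,0.02,0,0,0],[0,0,0,0.02,0,0,0],[0,0,0,0.02,0,0,0],[0,0,0,0,0,0,0],[0,0,0,0,0,0,0]]]'
python3 -c "from fit import *;tip()"
python3 -m jog '[[[0,0,0,0.02,0,0,0],[0,0,0,0.02,0,0,0],[0,0,0,0,0,0,0],[0,0,0,0,0,0,0]]]'
python3 -c "from fit import *;tip()"
```

```text
clock: 4.35
ee_pos: [0.5835, 0.1209, 0.0823]
orientation: [[0.149, 0.989, -0.0], [0.989, -0.149, -0.0], [-0.0, -0.0, -1.0]]
force: [0.2, -0.2, 0.1]
opening: 0.003
jig x,y,z mm [-34.2  11.7  82.3] F [ 0.2 -0.2  0.1] t 4.35 open 0.003430727441889917
yaw err -0.010000000000005116 [-0. -0. -1.]
clock: 4.75
ee_pos: [0.5834, 0.1209, 0.0802]
orientation: [[0.149, 0.989, -0.0], [0.989, -0.149, -0.0], [-0.0, -0.0, -1.0]]
force: [0.1, -0.0, -0.1]
opening: 0.001
jig x,y,z mm [-34.2  11.7  80.2] F [ 0.1 -0.  -0.1] t 4.75 open 0.0009997887856913325
yaw err -0.010000000000005116 [-2.e-04 -0.e+00 -1.e+00]
```

```bash
python3 -m jog '[[[0,0,0,0.02,0,0,0],[0,0,0,0.02,0,0,0],[0,0,0,0.02,0,0,0],[0,0,0,0,0,0,0],[0,0,0,0,0,0,0]]]'
python3 -c "from fit import *;tip()"
python3 -m jog '[[[0,0,0,0.02,0,0,0],[0,0,0,0.02,0,0,0],[0,0,0,0,0,0,0],[0,0,0,0,0,0,0]]]'
python3 -c "from fit import *;tip()"
```

```text
clock: 5.25
ee_pos: [0.5835, 0.1209, 0.0773]
orientation: [[0.149, 0.989, -0.0], [0.989, -0.149, -0.0], [-0.0, -0.0, -1.0]]
force: [0.2, 0.1, 0.4]
opening: 0.002
jig x,y,z mm [-34.2  11.7  77.3] F [0.2 0.1 0.4] t 5.25 open 0.0021446158101012763
yaw err -0.010000000000005116 [-1.e-04 -0.e+00 -1.e+00]
clock: 5.65
ee_pos: [0.5835, 0.1209, 0.0753]
orientation: [[0.149, 0.989, -0.0], [0.989, -0.149, -0.0], [-0.0, -0.0, -1.0]]
force: [1.7, 0.2, 0.1]
opening: 0.003
jig x,y,z mm [-34.2  11.7  75.3] F [1.7 0.2 0.1] t 5.65 open 0.0029335965830530678
yaw err -0.010000000000005116 [-1.e-04 -0.e+00 -1.e+00]
```

Run:
```python
from fit import *
tip()
a=snapshot('top')[210:310,195:355,::-1];b=snapshot('side')[250:320,280:380,::-1]
a=cv2.resize(a,(720,450),interpolation=cv2.INTER_CUBIC)
b=cv2.resize(b,(200,140),interpolation=cv2.INTER_CUBIC);
cv2.imwrite('pics/a3.png',a)
cv2.imwrite('pics/b3.png',cv2.resize(b,(700,490),interpolation=cv2.INTER_CUBIC))
tip()
```

```text
jig x,y,z mm [-34.2  11.7  75.3] F [1.7 0.2 0.1] t 5.65 open 0.0029335965830530678
yaw err -0.010000000000005116 [-1.e-04 -0.e+00 -1.e+00]
jig x,y,z mm [-34.2  11.7  75.3] F [0.2 0.7 0.2] t 5.75 open 0.0008997582617205465
yaw err -0.010000000000005116 [ 0.  0. -1.]
```

View pics/b3.png

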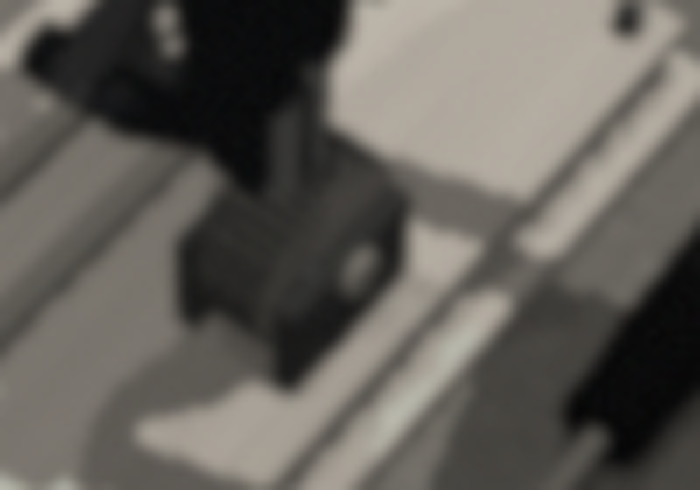

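The finger strip comes down to about (295,200) in the crop, over the wheel, and no contact force shows yet. I'll keep easing down.

```bash
python3 - <<'E'
from fit import *
f=lambda P:((proj('side',P)-[280,250])*7).round(0)
print('tip pts y11.7 x-45/-34',f(T(q,[[-.045,.0117,.0753],[-.034,.0117,.0753],[-.045,.0117,.11]])),'wheel top',f(T(q,[[-.034,0,.083],[-.049,0,.058]])))
E
python3 -m jog '[[[0,0,0,0.02,0,0,0],[0,0,0,0.02,0,0,0],[0,0,0,0,0,0,0],[0,0,0,0,0,0,0]]]'
python3 -c "from fit import *;tip()"
```

```text
tip pts y11.7 x-45/-34 [[298. 242.]
 [259. 217.]
 [299. 151.]] wheel top [[291. 164.]
 [342. 261.]]
clock: 6.15
ee_pos: [0.5834, 0.1209, 0.0732]
orientation: [[0.149, 0.989, -0.0], [0.989, -0.149, 0.0], [-0.0, -0.0, -1.0]]
force: [-0.6, 0.0, -0.2]
opening: 0.003
jig x,y,z mm [-34.2  11.7  73.2] F [-0.6  0.  -0.2] t 6.15 open 0.002595290460847174
yaw err -0.01999999999999602 [-2.e-04  0.e+00 -1.e+00]
```

View pics/a3.png

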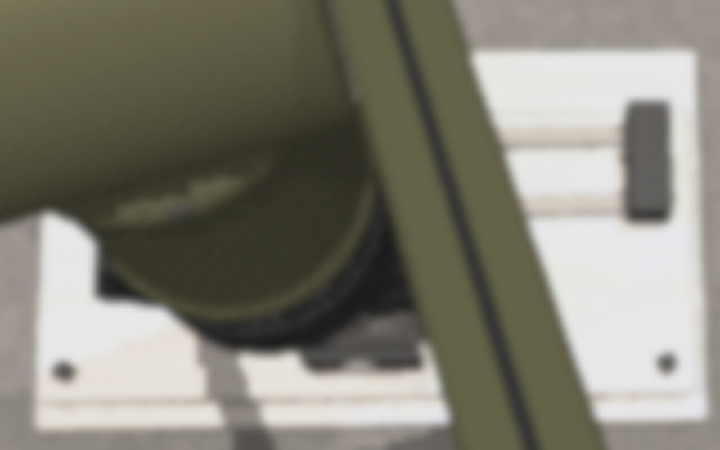

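The visible tip sits about 18 mm above the nominal TCP, which fits there being no contact yet. I'll keep going down slowly and watch the force.

```bash
for i in 1; do :; done
python3 -m jog '[[[0,0,0,0.02,0,0,0],[0,0,0,0.02,0,0,0],[0,0,0,0.02,0,0,0],[0,0,0,0,0,0,0],[0,0,0,0,0,0,0]]]' | grep -E 'ee_pos|force'
python3 -c "from fit import *;tip()"
```

```text
ee_pos: [0.5835, 0.1209, 0.0702]
force: [-0.5, 0.5, -0.5]
jig x,y,z mm [-34.2  11.7  70.2] F [-0.5  0.5 -0.5] t 6.65 open -0.0015042233893954125
yaw err -0.01999999999999602 [-1.e-04 -0.e+00 -1.e+00]
```

Run:
```python
from fit import *
b=snapshot('side')[245:315,275:375,::-1]
b=np.clip(255*(b/255.)**.5,0,255).astype(np.uint8)
cv2.imwrite('pics/b4.png',cv2.resize(b,(800,560),interpolation=cv2.INTER_CUBIC))
f=lambda P:((proj('side',P)-[275,245])*8).round(0)
print(f(T(q,[[-.045,.0117,.0702],[-.034,.0117,.0702],[-.045,.0117,.11],[-.034,0,.083],[-.043,0,.083],[-.025,0,.083],[-.043,25e-3,.058],[-.043,-25e-3,.058]])))
```

```text
[[380. 332.]
 [336. 303.]
 [382. 212.]
 [373. 228.]
 [409. 251.]
 [337. 205.]
 [330. 405.]
 [482. 244.]]
```

View pics/b4.png

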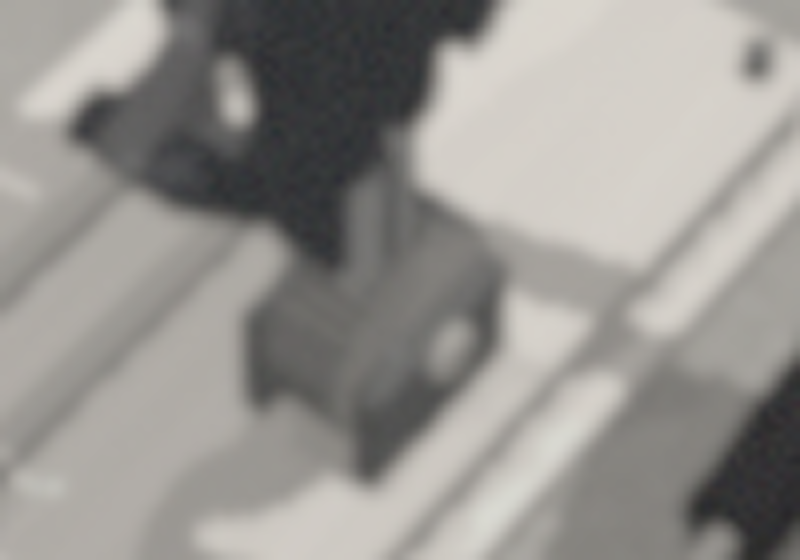

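The finger's tip is at about (365,285), on the +y side of the wheel's upper rim, and the axle end is at about (453,345). The deck hasn't moved since the start, so there is indeed no contact yet. I'll continue down.

```bash
python3 -m jog '[[[0,0,0,0.02,0,0,0],[0,0,0,0.02,0,0,0],[0,0,0,0.02,0,0,0],[0,0,0,0,0,0,0]]]' | grep -E 'ee_pos|force'
python3 -m jog '[[[0,0,0,0.02,0,0,0],[0,0,0,0.02,0,0,0],[0,0,0,0,0,0,0]]]' | grep -E 'ee_pos|force'
```

```text
ee_pos: [0.5833, 0.1209, 0.0671]
force: [0.1, -0.0, 0.4]
ee_pos: [0.5834, 0.1209, 0.0651]
force: [-0.0, 0.7, -0.5]
```

```bash
for k in 1; do python3 -m jog '[[[0,0,0,0.02,0,0,0],[0,0,0,0.02,0,0,0],[0,0,0,0,0,0,0]]]' | grep -E 'ee_pos|force'; done
python3 -m jog '[[[0,0,0,0.02,0,0,0],[0,0,0,0.02,0,0,0],[0,0,0,0,0,0,0]]]' | grep -E 'ee_pos|force|clock'
```

```text
ee_pos: [0.5834, 0.1209, 0.0631]
force: [-0.4, 0.2, -0.2]
clock: 8.0
ee_pos: [0.5835, 0.1209, 0.0612]
force: [-0.5, -0.7, 0.9]
```

```bash
python3 -m jog '[[[0,0,0,0.02,0,0,0],[0,0,0,0.02,0,0,0],[0,0,0,0,0,0,0]]]' | grep -E 'ee_pos|force|clock'
python3 - <<'E'
from fit import *
tip()
b=snapshot('side')[235:315,265:375,::-1]
b=np.clip(255*(b/255.)**.5,0,255).astype(np.uint8)
cv2.imwrite('pics/b5.png',cv2.resize(b,(770,560),interpolation=cv2.INTER_CUBIC))
tip()
print(env.sense()['joint_efforts'])
E
```

```text
clock: 8.3
ee_pos: [0.5836, 0.1209, 0.0594]
force: [-1.5, -0.1, 1.5]
jig x,y,z mm [-34.1  11.7  59.4] F [-1.5 -0.1  1.5] t 8.3 open 0.0012893833176285876
yaw err -0.010000000000005116 [ 2.e-04  0.e+00 -1.e+00]
jig x,y,z mm [-34.1  11.7  59.4] F [-0.8 -0.1  1.8] t 8.35 open 0.0016730694722311022
yaw err -0.010000000000005116 [ 2.e-04 -0.e+00 -1.e+00]
[ 1.05544864e-02 -4.99162567e+01 -1.93156815e+01  2.20143911e-02
 -1.39567880e-01 -1.96427260e-03]
```

View pics/b5.png

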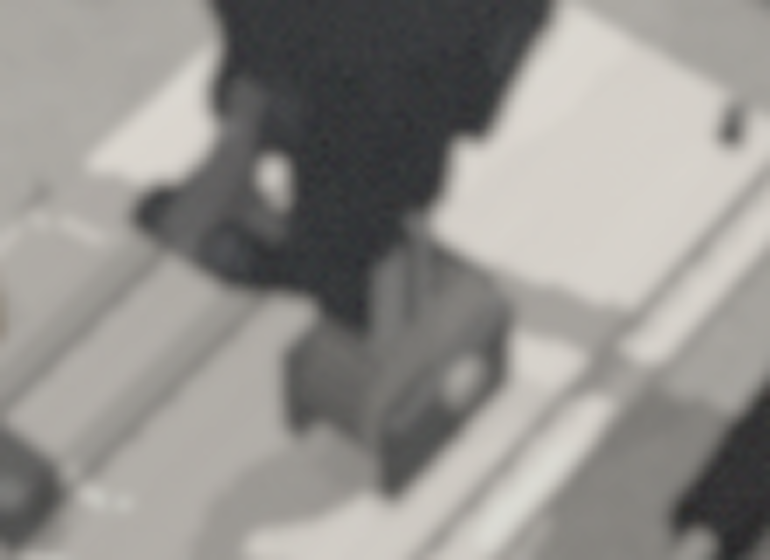

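Contact at last: Fz is about 1.8 N, and the axle end at (462,378) has sunk about 1 px, so it agrees with the 1 mm/N spring. Now I'll press to about 5.5 N and make the first stroke.

```bash
python3 -m jog '[[[0,0,0,0.02,0,0,0],[0,0,0,0.02,0,0,0],[0,0,0,0.02,0,0,0],[0,0,0,0.015,0,0,0],[0,0,0,0,0,0,0]]]' | grep -E 'ee_pos|force|clock'
python3 -m jog '[[[0,-0.04,0,0,0,0,0],[0,-0.04,0,0,0,0,0],[0,-0.04,0,0,0,0,0],[0,-0.04,0,0,0,0,0],[0,-0.04,0,0,0,0,0]]]' | grep -E 'ee_pos|force|clock'
python3 -c "from fit import *;tip()"
```

```text
clock: 8.85
ee_pos: [0.5837, 0.121, 0.0558]
force: [-0.7, -0.1, 5.4]
clock: 9.35
ee_pos: [0.5823, 0.1118, 0.056]
force: [-0.5, 1.6, 5.1]
jig x,y,z mm [-34.    2.5  56. ] F [-0.5  1.6  5.1] t 9.35 open 0.001791329948793792
yaw err -0.01999999999999602 [ 8.0e-04  1.3e-03 -1.0e+00]
```

```bash
python3 -m jog '[[[0,-0.04,0,0,0,0,0],[0,-0.04,0,0,0,0,0],[0,-0.04,0,0,0,0,0],[0,-0.04,0,0,0,0,0],[0,-0.04,0,0,0,0,0],[0,0,0,0,0,0,0]]]' | grep -E 'ee_pos|force|clock'
python3 - <<'E'
from fit import *
tip()
b=snapshot('side')
cv2.imwrite('pics/raw_s6.png',b[:,:,::-1])
b=b[240:340,215:345,::-1]
cv2.imwrite('pics/b6.png',cv2.resize(b,(780,600),interpolation=cv2.INTER_CUBIC))
E
```

```text
clock: 9.95
ee_pos: [0.5807, 0.1014, 0.056]
force: [-0.4, 1.1, 6.2]
jig x,y,z mm [-34.  -8.  56.] F [-0.4  1.1  6.2] t 9.95 open -0.001172600901841051
yaw err -0.030000000000001137 [ 7.e-04  6.e-04 -1.e+00]
```

View pics/b6.png

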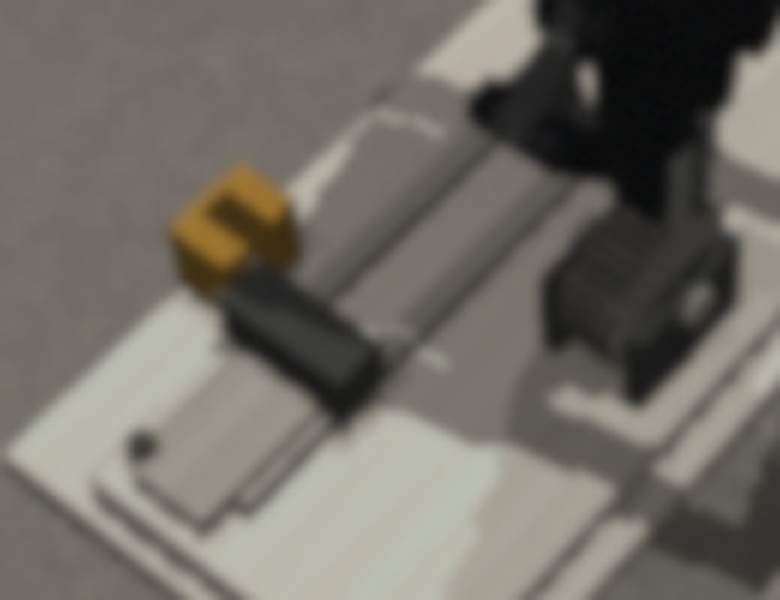

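The brass slot is at about (235,210) and the jaw's far end at about (225,290). The jaw has closed roughly 10–12 mm. I'll finish this stroke, lift, go back and repeat.

```bash
python3 -m jog '[[[0,-0.04,0,0,0,0,0],[0,-0.04,0,0,0,0,0],[0,0,0,0,0,0,0],[0,0,0,-0.1,0,0,0],[0,0,0,-0.15,0,0,0],[0,0.24,0,0,0,0,0],[0,0.24,0,0,0,0,0],[0,0,0,0.1,0,0,0],[0,0,0,0,0,0,0],[0,0,0,0,0,0,0]]]' | grep -E 'ee_pos|force|clock'
python3 -c "from fit import *;tip()"
python3 -m jog '[[[0,0,0,0.02,0,0,0],[0,0,0,0.02,0,0,0],[0,0,0,0.02,0,0,0],[0,0,0,0.02,0,0,0],[0,0,0,0.02,0,0,0],[0,0,0,0.02,0,0,0],[0,0,0,0.02,0,0,0],[0,0,0,0,0,0,0]]]' | grep -E 'ee_pos|force|clock'
python3 -c "from fit import *;tip()"
```

```text
clock: 11.0
ee_pos: [0.5828, 0.121, 0.0624]
force: [-0.2, -0.3, -0.4]
jig x,y,z mm [-34.8  11.7  62.4] F [-0.2 -0.3 -0.4] t 11.0 open -0.0016520667790713968
yaw err 0.01999999999999602 [-1.5e-03 -5.0e-04 -1.0e+00]
clock: 11.8
ee_pos: [0.5835, 0.121, 0.0563]
force: [-1.0, 0.6, 6.1]
jig x,y,z mm [-34.2  11.7  56.3] F [-1.   0.6  6.1] t 11.8 open -0.0010003691141548358
yaw err -0.010000000000005116 [ 1.e-04  1.e-04 -1.e+00]
```

Second stroke of 24 mm, then lift clear and retreat for a look.

```bash
python3 -m jog '[[[0,-0.04,0,0,0,0,0],[0,-0.04,0,0,0,0,0],[0,-0.04,0,0,0,0,0],[0,-0.04,0,0,0,0,0],[0,-0.04,0,0,0,0,0],[0,-0.04,0,0,0,0,0]]]' | grep -E 'ee_pos|force|clock'
python3 -m jog '[[[0,-0.04,0,0,0,0,0],[0,-0.04,0,0,0,0,0],[0,-0.04,0,0,0,0,0],[0,-0.04,0,0,0,0,0],[0,-0.04,0,0,0,0,0],[0,-0.04,0,0,0,0,0],[0,0,0,0,0,0,0],[0,0,0,-0.1,0,0,0],[0,0,0,-0.3,0,0,0],[0,0,0,-0.5,0,0,0]]]' | grep -E 'ee_pos|force|clock'
python3 -m jog '[[[0,-0.5,-0.5,-0.5,0,0,0],[0,-0.5,-0.5,0,0,0,0],[0,-0.5,-0.5,0,0,0,0],[0,-0.5,-0.5,0,0,0,0],[0,-0.5,-0.5,0,0,0,0],[0,-0.5,0,0,0,0,0],[0,0,0,0,0,0,0],[0,0,0,0,0,0,0]]]' | grep -E 'ee_pos|force|clock'
python3 - <<'E'
from fit import *
tip()
b=snapshot('top')[:,:,::-1];cv2.imwrite('pics/raw_t7.png',b)
cv2.imwrite('pics/t7.png',cv2.resize(b[210:310,195:355],None,fx=5,fy=5,interpolation=cv2.INTER_CUBIC))
E
```

```text
clock: 12.4
ee_pos: [0.5818, 0.1097, 0.0564]
force: [-1.7, 2.7, 5.9]
clock: 13.4
ee_pos: [0.5784, 0.0969, 0.0996]
force: [-0.1, 0.9, 0.7]
clock: 14.2
ee_pos: [0.4345, -0.0328, 0.1262]
force: [-0.8, 0.2, 0.6]
jig x,y,z mm [-158.6 -162.5  126.2] F [-0.8  0.2  0.6] t 14.2 open 0.0017866443289518386
yaw err -0.12000000000000455 [ 1.e-03  2.e-04 -1.e+00]
```

View pics/t7.png

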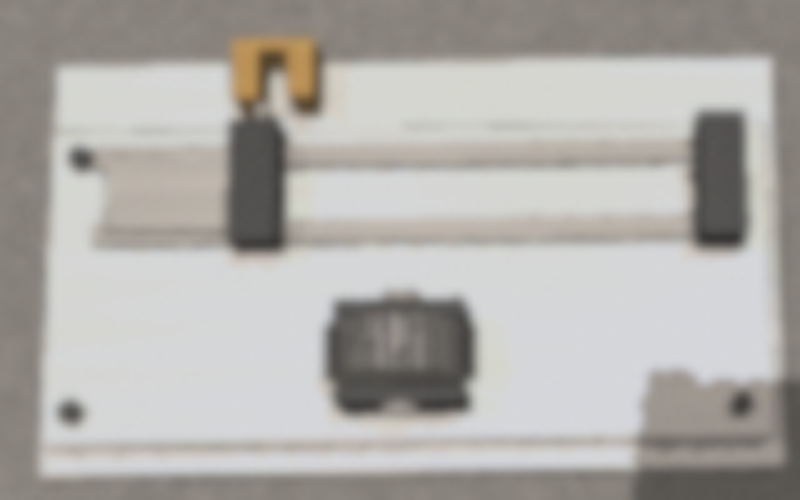

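The jaw's far corners are now at (231,120) and (282,120). The pointer is just left of the slot centre, which is at about u=276. I'll measure the rest with a template shift.

```bash
cat > meas.py <<'E'
import sys
from fit import *
def J(u,v,z):
    w=ray('top',u,v,z)-np.r_[q[:2],0];c,s=np.cos(q[2]),np.sin(q[2]);return np.array([c*w[0]+s*w[1],-s*w[0]+c*w[1]])*1000
k=8
def edges(f):
    g=cv2.imread('pics/'+f).astype(float)
    gray=g.mean(2)
    # jaw left/right edges in dark block rows 236..252
    pr=gray[238:250,215:275].mean(0);d=np.gradient(pr)
    def sub(i):
        a,b,c=abs(d[i-1]),abs(d[i]),abs(d[i+1]);return 215+i+.5*(a-c)/(a-2*b+c)
    L=sub(np.argmin(d));Rr=sub(np.argmax(d))
    jl,jr=J(L,244,.058),J(Rr,244,.058)
    # gauge: brass saturation
    sat=g[:,:,2]-g[:,:,0]
    row=sat[219:231,235:265].mean(0);m=np.gradient(row);
    s2=lambda i:235+i+.5*(abs(m[i-1])-abs(m[i+1]))/(abs(m[i-1])-2*abs(m[i])+abs(m[i+1]))
    gl,gr=s2(np.argmax(m)),s2(np.argmin(m[:])) 
    ss=sat[224:229,235:265].mean(0)
    print(f,'jaw edges',L.round(2),Rr.round(2),jl.round(1),jr.round(1),'mid y',((jl+jr)/2)[1].round(2))
    print(' gauge edges',gl,gr,J(gl,225,.038),J(gr,225,.038),'mid',(J(gl,225,.038)+J(gr,225,.038))[1]/2);print(' sat',np.round(ss))
for f in sys.argv[1:]: edges(f)
E
python3 meas.py raw_t1.png raw_t7.png
```

```text
raw_t1.png jaw edges 223.46 235.36 [30.8 89.6] [30.5 68.9] mid y 79.26
 gauge edges 241.1253687315634 257.5684523809524 [70.75160959 63.20333176] [70.39216734 33.41704752] mid 48.31018963552475
 sat [ 1.  0.  0.  0.  3. 13. 39. 72. 88. 91. 87. 71. 42. 21. 16. 16. 25. 48.
 75. 88. 89. 85. 68. 36. 18. 15. 15. 14. 13.  9.]
raw_t7.png jaw edges 240.22 251.64 [30.4 60.4] [30.2 40.5] mid y 50.42
 gauge edges 241.12734584450402 257.5708446866485 [70.75156637 63.19975061] [70.39211504 33.41271348] mid 48.30623204598584
 sat [ 0.  0.  0.  0.  3. 14. 43. 78. 96. 99. 94. 77. 46. 23. 18. 18. 27. 52.
 82. 95. 97. 92. 74. 39. 20. 17. 15. 15. 14. 10.]
```

The pointer is at about jig y 51.4 and the slot at 48.3. That leaves 3.1 mm of jaw travel, about 5.2 mm at the rim. I'll go back for a short stroke.

```bash
python3 -m jog '[[[0,0.48,0.356,0,0,0,0],[0,0.48,0.356,0,0,0,0],[0,0.48,0.356,0,0,0,0],[0,0.48,0.356,0,0,0,0],[0,0.48,0.356,0,0,0,0],[0,0.48,0.356,0,0,0,0],[0,0.47,0.354,0,0,0,0],[0,0,0,0,0,0,0],[0,0,0,0.5,0,0,0],[0,0,0,0.4,0,0,0]]]' | grep -E 'ee_pos|force|clock'
python3 -m jog '[[[0,0,0,0.2,0,0,0],[0,0,0,0.1,0,0,0],[0,0,0,0.04,0,0,0],[0,0,0,0,0,0,0],[0,0,0,0,0,0,0]]]' | grep -E 'force|clock'
python3 -c "from fit import *;tip()"
```

```text
clock: 15.25
ee_pos: [0.5822, 0.1158, 0.0803]
force: [0.2, 1.0, -0.3]
clock: 15.75
force: [0.4, 0.7, 0.5]
jig x,y,z mm [-33.9   5.4  64.9] F [0.4 0.7 0.5] t 15.75 open 2.413875111557159e-05
yaw err -0.01999999999999602 [ 1.7e-03  2.0e-04 -1.0e+00]
```

```bash
python3 -m jog '[[[0,0,0,0.02,0,0,0],[0,0,0,0.02,0,0,0],[0,0,0,0.02,0,0,0],[0,0,0,0.02,0,0,0],[0,0,0,0.02,0,0,0],[0,0,0,0.02,0,0,0],[0,0,0,0.02,0,0,0],[0,0,0,0,0,0,0]]]' | grep -E 'force|clock'
python3 -c "from fit import *;tip()"
```

```text
clock: 16.55
force: [-0.5, 0.0, 4.9]
jig x,y,z mm [-34.4   5.2  57.3] F [-0.5  0.   4.9] t 16.55 open -0.0033918916057224173
yaw err -0.01999999999999602 [ 6.e-04 -0.e+00 -1.e+00]
```

```bash
python3 -m jog '[[[0,-0.03,0,0.01,0,0,0],[0,-0.03,0,0,0,0,0],[0,-0.03,0,0,0,0,0],[0,-0.015,0,0,0,0,0],[0,0,0,0,0,0,0],[0,0,0,0,0,0,0]]]' | grep -E 'force|clock'
python3 -c "from fit import *;tip()"
python3 -m jog '[[[0,0,0,-0.1,0,0,0],[0,0,0,-0.3,0,0,0],[0,0,0,-0.5,0,0,0],[0,-0.5,-0.5,-0.5,0,0,0],[0,-0.5,-0.5,0,0,0,0],[0,-0.5,-0.5,0,0,0,0],[0,-0.5,-0.5,0,0,0,0],[0,-0.5,-0.5,0,0,0,0],[0,-0.5,0,0,0,0,0],[0,0,0,0,0,0,0]]]' | grep -E 'ee_pos|force|clock'
python3 - <<'E'
from fit import *
tip()
b=snapshot('top')[:,:,::-1];cv2.imwrite('pics/raw_t8.png',b)
a=cv2.resize(b[205:255,215:275],None,fx=6,fy=6,interpolation=cv2.INTER_CUBIC)
s=snapshot('side')[:,:,::-1];s=cv2.resize(s[255:325,225:305],(400,350),interpolation=cv2.INTER_CUBIC)
o=np.zeros((350,760,3),np.uint8);o[:300,:360]=a;o[:,360:]=s
cv2.imwrite('pics/t8.png',o)
E
python3 meas.py raw_t8.png
```

```text
clock: 17.15
force: [-0.7, 1.2, 4.4]
jig x,y,z mm [-34.3   0.4  56.9] F [-0.7  1.2  4.4] t 17.15 open -0.0009542180681811884
yaw err -0.01999999999999602 [ 9.e-04  8.e-04 -1.e+00]
clock: 18.15
ee_pos: [0.4335, -0.0221, 0.1264]
force: [0.1, 0.8, 0.1]
jig x,y,z mm [-161.2 -152.   126.4] F [0.1 0.8 0.1] t 18.15 open 0.0008323356371675932
yaw err -0.1599999999999966 [-1.3e-03 -8.0e-04 -1.0e+00]
raw_t8.png jaw edges 241.66 253.31 [30.4 57.9] [30.2 37.5] mid y 47.7
 gauge edges 241.12777777777777 257.5633608815427 [70.75155693 63.19896825] [70.39227865 33.42627155] mid 48.312619899161945
 sat [ 0.  0. -0.  0.  2. 14. 43. 78. 96. 99. 94. 77. 46. 23. 18. 18. 27. 52.
 81. 95. 97. 92. 74. 39. 20. 17. 16. 15. 13.  9.]
```

View pics/t8.png

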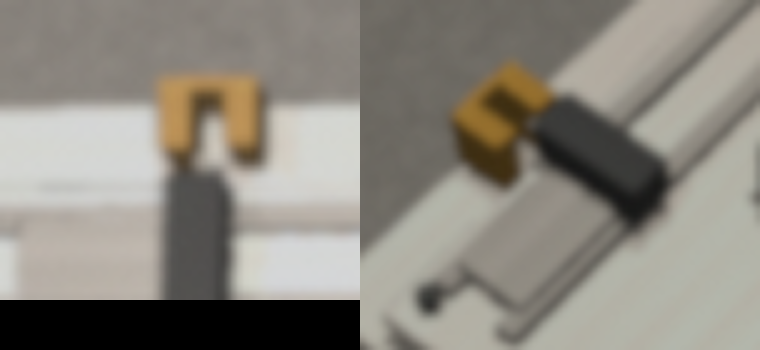

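The pointer appears at about (208,160), inside the slot mouth (192–224), in line with the slot. The bystanders haven't been touched. Before handing in, I'll check the bias using the fixed jaw and find the pointer itself in the image.

Run:
```python
import sys;sys.argv=['x']
from meas import *
g=cv2.imread('pics/raw_t8.png').astype(float).mean(2)
pr=g[238:250,325:350].mean(0);d=np.gradient(pr);i=np.argmin(d);a,b,c=abs(d[i-1:i+2]);L=325+i+.5*(a-c)/(a-2*b+c)
print('fixed jaw left edge y (true -103):',J(L,244,.058))
for y in (.0489,.0483):
  print('pointer px in view',((proj('top',T(q,[[.0585,y,.041],[.053,y,.041]]))-[215,205])*6).round(1))
print('slot mouth px',((proj('top',T(q,[[.0605,.0533,.038],[.0605,.0433,.038]]))-[215,205])*6).round(1))
print(g[228:235,243:257].astype(int))
o=cv2.imread('pics/raw_t1.png').astype(float).mean(2)
D=np.abs(o-g)>35
for n,(x0,y0,x1,y1) in dict(tape=(110,245,180,310),bottle=(310,178,335,202),car=(372,248,455,295),driver=(245,312,335,335)).items(): print(n,D[y0:y1,x0:x1].sum())
```

```text
fixed jaw left edge y (true -103): [  28.47433601 -101.48876988]
pointer px in view [[201.7 156. ]
 [201.3 173.7]]
pointer px in view [[203.7 155.9]
 [203.3 173.7]]
slot mouth px [[188.7 152.4]
 [222.  152. ]]
[[135 132 126 108  95 126 169 190 185 164 139 126 124 118]
 [121 115 109  96  95 128 169 191 189 164 133 109 101  96]
 [108  89  83  85 105 139 172 191 189 167 132  97  79  76]
 [114  80  68  82 114 146 169 183 183 169 142 108  85  77]
 [128  88  69  81 111 138 152 159 164 164 155 136 117 111]
 [130  92  72  76  95 113 122 124 132 154 168 167 159 156]
 [116  87  76  77  83  89  92  94 107 141 171 184 186 188]]
tape 0
bottle 0
car 19
driver 5
```

```bash
python3 -c "
from station import env
print(env.hand_in(), env.sense()['clock'])"
```

```text
the job is handed in; nothing more can be done
the job is handed in; nothing more can be done
```

The jaw is closed up so that its pointer stands opposite the gauge slot, and the job is handed in. I rolled the wheel with the shut fingertips in three strokes (about 24, 24 and 5 mm) at 4–6 N, then lifted away. The last move ended at about 18 s of the 61 s allowed.

- **Pointer position:** the last top picture puts the pointer at jig y ≈ 48.9 mm and the slot centre at 48.3 mm, so it is about 0.6 mm off centre in a 10 mm slot.
- **Bias check:** the same measurement read the fixed jaw about 1.5 mm too high in y. If that also holds for the sliding jaw, the pointer is really at about 47.4 mm. Either way it is within about 1 mm of the centre.
- **Contact height disagreed:** first contact came with the reported TCP about 20 mm lower than the stated wheel height. I went by the force readings, and the deck sank about 1 mm per newton as described.
- **Bystanders:** comparing the first and last pictures, the tape roll and bottle are unchanged. A few pixels differ around the car and driver, which I take to be the arm's shadow; I did not check that separately.

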